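# Load the last blank into a spring-fed magazine

### The arm

A 6-joint arm with a two-finger parallel gripper is mounted at the origin on a cart in front of the work surface, level with it; the furniture and walls round the work are solid. World frame = base frame: x ahead of the robot, y to its left, z up, the work surface at z = 0. Lengths are in m, angles in rad, forces in N, time in s.
With the tool pointing down it reaches from about 0.425 to 0.925 m from the base axis. Payload 12.5 kg.
Tool frame: the origin (TCP) lies at the centre of the arm's flange, where the gripper is bolted on; the fingertips stand 173 mm ahead of it and the grasp point (between the pads) lies 155 mm ahead of it; x points along the fingers, z is the direction in which the jaws open and shut, and the axes are right-handed (so a half turn about x gives the same grasp; the last joint's range is limited). The gripper opens to 85 mm and grips with 20 to 120 N. Pads are 22 mm wide; open, the fingers measure 114 mm over their backs; the gripper's body (76 mm by 85 mm) begins 54 mm behind the grasp point. The pads swing forward as they close: fully open they stand 13 mm farther back than shut.
Start: joints at [-1.336, 0.491, 1.559, -0, 1.092, -0.106], TCP at [0.209, -0.589, 0.405] pointing down, gripper open.
Joint ranges: [-3.1, 3.1], [-0.84, 2.19], [0.05, 2.79], [-1.13, 4.28], [0.06, 2.93], [-2.69, 2.69]. Speed limits (rad/s): [2.22, 2.22, 2.79, 3.14, 3.14, 3.14].

### API

Orientations are given as [roll, pitch, yaw] about the fixed x, y, z axes, in that order (R = Rz(yaw) Ry(pitch) Rx(roll)).
In Python, from station import state, camera, robot gives the robot as it stands. The module is installed in compiled form; this text tells all that it offers.
- The arm moves only by the tool send_rows, never from a script. Its argument "steps" is a list of rows, each a list of 3 entries, a list of its own where there are three numbers: the closure, from 0 (fully open) to 1 (shut), then the shift along the world's x, y, z in mm, then the turn, a rotation vector about the world's x, y, z in rad. A call has 1 to 10 rows; each row shifts and turns the commanded pose from where the row before left it; what a row does not reach is not made up. A row lasts 1/12 s, in which the tool goes at most 41.7 mm and 7.16 degrees, less where a joint would pass 70% of its speed; a pose out of reach is approached as far as the arm can. A call with a gripper value outside its range is refused whole. The fingers move at their own pace and stop on an object; "force" is the grip in N (left out, the last holds). Time passes only in rows, so rows that do not move let the fingers close. It gives the time, the measured TCP pose, the force and the opening at its end, in the units of the state.
- state(): the state, without advancing time (a new reading comes with each control period).
- camera(name): name is "side" or "top" or "wrist"; returns a dict with "image" (480x640x3 uint8, red, green, blue), "depth" (480x640 float32, m along the optical axis (not along the pixel's ray), 0 where there is no reading), "mtx" (3x3 intrinsics, pixels), "k1" (the pictures are not rectified: a ray, as slopes to the right and down, at radius r is drawn at 1 + k1 r^2 times it, then the intrinsics apply), "world_from_camera" (4x4, takes a point from camera to world coordinates); the wrist camera has in their place "tool_from_camera" (4x4, takes a point from camera to tool coordinates, whose origin is the TCP and whose axes are the tool frame's). Camera axes: x right, y up, looking along -z (the intrinsics and any distortion apply to the point x, -y, -z); pixel columns grow to the right and rows downward; lengths in m; the calibration is good to about 2 mm. A picture is of the moment at which its call begins: read the wrist's pose just before it.
- robot.hand_in(): hands the job in, once; it reports no verdict.
The state is a dict: "clock": time; "joints": joint angles; "dq": joint speeds; "joint_efforts": joint torques, N m; "eef_pos": TCP position; "ee_rot": TCP orientation; "wrist_force": force on the tool from outside, world axes, zero at the start; "wrist_torque": the same for the moment, N m; "grip_width": finger opening in m.
Only numpy, scipy, OpenCV 4.12 (cv2) and the standard library are available. Lean on these libraries where they do the work, as an engineer would, in place of code of your own. Each camera call takes 0.05 s, during which the arm holds its last target.

### The job

Load the last steel blank into the feed magazine: with your fingertips on top of it, press the blank lying in the open channel down hard against the sprung stack and, keeping it down, slide it in under the bridge and the leaf spring until it is fully home against the back stop. Then, with a finger, push the end catch fully shut behind it. Do not pick the blank up, and leave the other things on the bench as they are.

Things in the scene. Friction and masses are not known exactly. Their poses are not given: they have to be found in the camera images.
- magazine: Feed magazine fixed to the bench: grey channel on a dark base plate (x -68 to +112 mm, 90 wide, 6 thick). Origin under it on the bench; x is the way a blank slides in, y left of that, z up. Channel 32 mm wide, its 6 mm side walls 47 mm high; front end open at x = -48 mm (wall there only 34 mm high), back stop at x = 62 mm. Its sliding faces are oiled, friction about 0.17 against the blank.
- lip (a point): Middle of the lower front edge of the bridge, at 34, 0, 51 mm in the magazine's frame. The bridge is a rigid grey bar across the channel, 60 mm long in y, x = 34 to 44 mm, from z = 51 to 60 mm, with two screw heads to 63 mm.
- leaf (a joint): Lift of the leaf spring, rad: 0 free, 0.02 to 0.03 over a blank at the bottom, about 0.08 once it is let go. The bright leaf, 18 mm wide, hangs into the channel just behind the bridge (lowest at x = 56, z = 47 mm in the magazine's frame) from a block at x = 94 to 106 mm, 63 mm high. Its upturned end lets a pressed-down blank in; it resists by about 2 N per mm of lift.
- back_stop (a point): Middle of the top edge of the back stop's inner face, at 62, 0, 46 mm in the magazine's frame. When the blank is fully home its leading end touches this face and its origin is at x = 7 mm in the magazine's frame.
- blank: Last blank: bright steel flat bar, 110 (x) x 30 (y) x 12 mm, 0.3 kg; origin at the centre of its underside. Lies loose in the channel on the stack, x the way in, leading end 4 to 10 mm short of the bridge, the other overhanging the front. Top at z = 56 mm, too high for the bridge. Its dry top lets pressing fingertips drag it (friction 0.6 or more). Press within 10 mm of mid-length: farther back it tips, farther on you hit the bridge.
- stack (a joint): How far the sprung stack (follower with two loaded blanks, one block as wide and long as a blank) is pressed down, m: 0 up, 0.008 bottom. The blank on it passes under the bridge from 0.005 on. Push needed: 4 N to start, 9 N at 5 mm, 12 N at the bottom stop, more under the leaf. Let go when home, the blank rises to the bridge's underside (its own underside at z = 39 mm).
- catch (a joint): End catch angle q, rad: 0 shut (across the open front), pi/2 pointing straight out along the magazine's -x; starts at 1.35 to 1.7. From its pin it points along (-sin q, -cos q) in the magazine's x, y. Turns with light friction (0.03 N m), stays where left, shuts only if the blank is home. Push on its outer face: the +y side when open, the -x side when shut.
- catch_pin (a point): Axis of the catch's upright pin, at the left (+y) front corner of the magazine: -58, +30, 46 mm in its frame.
- catch_tip (a point): Point on the catch 50 mm from the pin, at mid-height. The catch is an aluminium plate 4 mm thick, 58 mm long from the pin, z = 33 to 59 mm, with a small flange on its outer face at the free end.
- oil_can: dark green oil can with a thin bent spout, 62x72x123 mm; origin under its centre
- dial_gauge: round white-faced dial gauge lying flat, 104x56x20 mm; origin at its underside near the dial
- deburr_tool: deburring tool with a blue handle, 118 mm long, 17 mm high; origin under its centre
- spanner_13: combination spanner lying flat, 171 mm long, 6 mm high; origin under its centre
- scraper: scraper with a lime handle, 200 mm long, 19 mm high; origin under its centre
- disc_a: brown abrasive disc lying flat, 94 mm across, 7 mm thick; origin under its centre
- spare_blank: a second steel blank, 110x30x12 mm, lying flat on the bench away from the magazine; not part of this job; origin under its centre

How it is judged:
On the way:
1. the blank is slid fully home under the bridge and the leaf spring, the catch still open (x of blank in the frame of magazine above 0.004 m and z of blank in the frame of magazine between 0.034 and 0.0415 m and angle between the x axis of blank and the x axis of magazine, either way round below 0.06 rad and value of joint leaf above 0.015 rad and value of joint catch above 0.5 rad), for 0.2 s.
At the end, for the whole second after the job is handed in: The blank lies at rest in the channel under the bridge and the leaf spring (underside 34 to 41.5 mm above the magazine's foot, within 0.06 rad of the channel), within 3 mm of the back stop, and the end catch is shut to within 0.1 rad (x of blank in the frame of magazine above 0.004 m and z of blank in the frame of magazine between 0.034 and 0.0415 m and angle between the x axis of blank and the x axis of magazine, either way round below 0.06 rad and value of joint leaf above 0.015 rad and value of joint catch below 0.1 rad and linear speed of blank below 0.01 m/s); the robot touches nothing.
It fails at once if the blank is lifted (its middle 9 mm above where it lay) or out of the magazine (z of blank in the frame of magazine above 0.053 m or z of blank in the frame of magazine below 0.02 m or x of blank in the frame of magazine below -0.06 m).
It fails at once if another thing on the bench is moved by more than 20 mm (distance of any of oil_can, dial_gauge, deburr_tool, spanner_13, scraper, disc_a, spare_blank from where it was at the start of the episode above 0.02 m).
It also fails if it takes over 58 s, if anything falls off the work surface, if the arm or the gripper's body presses on something with over 40 N, if the wrist force passes 120 N, or if a joint passes its speed limit or range.

## Working session

There is one attempt and no reset: what is moved stays moved. The work goes in short steps, Python scripts to look and compute and a tool call to move; the robot and the scene stay as the last step left them, time stands still between calls to the robot, and variables do not carry over. Pictures are saved under pics/ and viewed, and the job is handed in when it is done.

Besides the shell and the picture viewer there is one more tool, called as a command line: name --argument value ..., lists and objects as JSON in quotes. send_rows: Moves the arm, as the interface text tells. Its arguments: {"type":"object","properties":{"steps":{"type":"array"},"force":{"type":"number"}},"required":["steps"]}

```bash
mkdir -p pics; cat > h.py <<'E'
import numpy as np, cv2
from station import state, camera, robot
def shot(name,fn):
    c=camera(name); cv2.imwrite('pics/'+fn+'.png',cv2.cvtColor(c['image'],cv2.COLOR_RGB2BGR))
    np.savez('pics/'+fn+'.npz',**{k:v for k,v in c.items()}); return c
def load(fn): return dict(np.load('pics/'+fn+'.npz'))
def ray(c,u,v):
    K=c['mtx'];k1=float(c['k1'])
    p=cv2.undistortPoints(np.array([[[u,v]]],float),K,np.array([k1,0,0,0,0.]))[0,0]
    return np.array([p[0],-p[1],-1.])
def pz(c,u,v,z,T=None):
    T=c['world_from_camera'] if T is None else T
    d=T[:3,:3]@ray(c,u,v);o=T[:3,3]; return o+d*(z-o[2])/d[2]
def pd(c,u,v,T=None):
    T=c['world_from_camera'] if T is None else T
    d=c['depth'][int(round(v)),int(round(u))]; return T[:3,:3]@(ray(c,u,v)*d)+T[:3,3]
def proj(c,P,T=None):
    T=c['world_from_camera'] if T is None else T
    p=T[:3,:3].T@(np.asarray(P)-T[:3,3]); x,y=p[0]/-p[2],-p[1]/-p[2]; r=1+float(c['k1'])*(x*x+y*y)
    q=c['mtx']@np.array([x*r,y*r,1]); return q[:2]
E
python3 - <<'E'
from h import *
print(state())
for n in('side','top'):
    c=shot(n,n+'0'); print(n,c['world_from_camera'],c['mtx'],c['k1'])
E
```

```text
{'clock': 0.0, 'joints': array([-1.33560799e+00,  4.91575433e-01,  1.55948745e+00,  2.84308239e-06,
        1.09167564e+00, -1.05571351e-01]), 'dq': array([-0.00054439, -0.00053992,  0.0001145 , -0.00158091,  0.0001985 ,
       -0.00074885]), 'joint_efforts': array([ 1.56932223e-03, -6.18449807e+01, -2.61597097e+01,  1.01274381e-05,
        4.08818465e-03,  1.84631676e-05]), 'eef_pos': array([ 0.20890623, -0.5890109 ,  0.40410467]), 'ee_rot': array([3.03382084, 1.56965045, 1.80378289]), 'wrist_force': array([-0.62175051,  0.10002336, -0.35009155]), 'wrist_torque': array([ 0.01275725,  0.04934243, -0.01759028]), 'grip_width': 0.08525186211693278}
side [[-0.98574365  0.08274321 -0.14650262  0.36982431]
 [-0.16685274 -0.5928735   0.78782052  0.66225682]
 [-0.02167072  0.80103344  0.59822722  0.58142896]
 [ 0.          0.          0.          1.        ]] [[442.86526725   0.         322.34917147]
 [  0.         442.86526725 230.62069835]
 [  0.           0.           1.        ]] -0.10799923717380362
top [[-0.07273664  0.97207124 -0.22312974  0.27092928]
 [-0.99734513 -0.07011311  0.01966836  0.02807394]
 [ 0.00347473  0.22396797  0.97459031  1.14552078]
 [ 0.          0.          0.          1.        ]] [[445.17330677   0.         326.30165646]
 [  0.         445.17330677 227.19079502]
 [  0.           0.           1.        ]] -0.11360525743423823
```

View pics/side0.png

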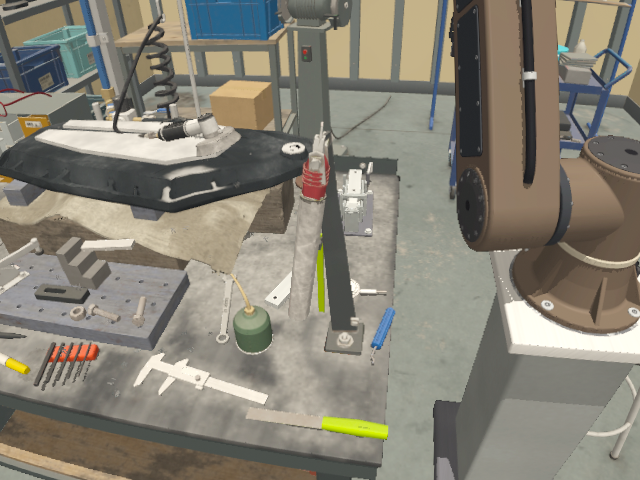

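View pics/top0.png

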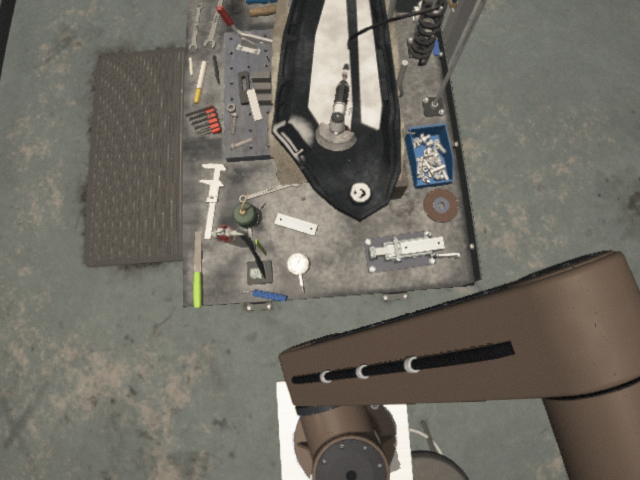

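```bash
python3 - <<'E'
from h import *
c=load('top0')
im=cv2.imread('pics/top0.png')[215:290,345:475]
cv2.imwrite('pics/top0c.png',cv2.resize(im,None,fx=6,fy=6,interpolation=cv2.INTER_CUBIC))
for u,v in[(366,238),(372,270),(443,243),(458,256),(405,250)]: print(u,v,pd(c,u,v))
E
```

```text
366 238 [ 0.4962267  -0.09681182  0.00191375]
372 270 [ 0.40983176 -0.10350003  0.01133988]
443 243 [ 0.45830455 -0.28298956  0.05776932]
458 256 [ 0.43041498 -0.33454873  0.00177361]
405 250 [ 0.44793559 -0.18521157  0.05678705]
```

View pics/top0c.png

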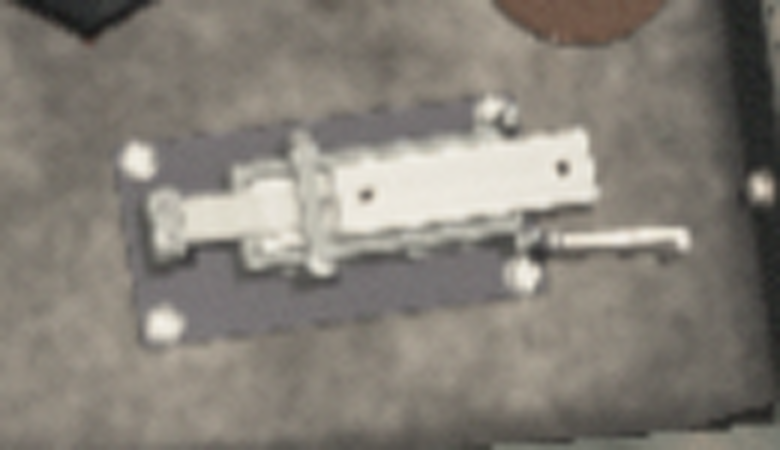

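```bash
python3 - <<'E'
from h import *
from scipy.spatial.transform import Rotation as R
c=load('top0'); s=state()
print(R.from_euler('xyz',s['ee_rot']).as_matrix().round(3))
for u,v in[(120,150),(143,347),(548,290),(515,92)]: print(pz(c,345+u/6,215+v/6,0.006))
for n,u,v,z in[('lead L',333,178,.056),('leadR',345,238,.056),('trailL',583,130,.056),('trailR',597,200,.056),('tip',688,240,.059),('pin',540,240,.059)]: print(n,pz(c,345+u/6,215+v/6,z))
E
```

```text
[[-0.     0.942  0.334]
 [ 0.001  0.334 -0.942]
 [-1.     0.    -0.001]]
[ 0.49030098 -0.0932631   0.006     ]
[ 0.40379169 -0.09528943  0.006     ]
[ 0.41504918 -0.27331089  0.006     ]
[ 0.50346381 -0.26967462  0.006     ]
lead L [ 0.46235139 -0.17556345  0.056     ]
leadR [ 0.43681468 -0.17782107  0.056     ]
trailL [ 0.47491071 -0.28347933  0.056     ]
trailR [ 0.44480323 -0.28555034  0.056     ]
tip [ 0.42461855 -0.32098932  0.059     ]
pin [ 0.42938953 -0.25853469  0.059     ]
```

send_rows --steps '[[0,[24,34,0],[0,0,0]],[0,[24,34,0],[0,0,0]],[0,[24,34,0],[0,0,0]],[0,[24,34,0],[0,0,0]],[0,[24,34,0],[0,0,0]]]'

```text
clock: 0.52
eef_pos: [0.3295, -0.4173, 0.4045]
ee_rot: [-2.905, 1.57, 2.148]
wrist_force: [1.4, -1.0, 0.9]
grip_width: 0.0855
```

send_rows --steps '[[1,[21,29,0],[0,0,-0.09]],[1,[21,29,0],[0,0,-0.09]],[1,[21,29,0],[0,0,-0.09]],[1,[21,29,0],[0,0,0]],[1,[21,29,0],[0,0,0]],[1,[20,29,0],[0,0,0]],[1,[0,0,0],[0,0,0]]]'

```text
clock: 1.1
eef_pos: [0.456, -0.2411, 0.4046]
ee_rot: [2.889, 1.57, 1.392]
wrist_force: [-0.3, 0.2, 0.5]
grip_width: 0.0007
```

```bash
python3 - <<'E'
from h import *
s=state();c=shot('wrist','w1')
print(s['eef_pos'],s['ee_rot'],s['wrist_force']);print(c['tool_from_camera'],c['mtx'],c['k1'])
c=shot('top','top1')
im=cv2.imread('pics/top1.png')[215:290,345:475]
cv2.imwrite('pics/top1c.png',cv2.resize(im,None,fx=6,fy=6,interpolation=cv2.INTER_CUBIC))
E
```

```text
[ 0.45603313 -0.24110095  0.40461924] [2.88853161 1.56991342 1.39228369] [-0.33601592  0.21466459  0.50909267]
[[-6.16341066e-04  3.04150279e-01 -9.52623865e-01  3.04900951e-02]
 [-1.38790014e-03  9.52622868e-01  3.04150858e-01  7.84243439e-02]
 [ 9.99998847e-01  1.50960746e-03 -1.65010379e-04  3.81225167e-04]
 [ 0.00000000e+00  0.00000000e+00  0.00000000e+00  1.00000000e+00]] [[354.93110418   0.         321.90605168]
 [  0.         354.93110418 243.22237116]
 [  0.           0.           1.        ]] -0.012379764762443875
```

View pics/w1.png

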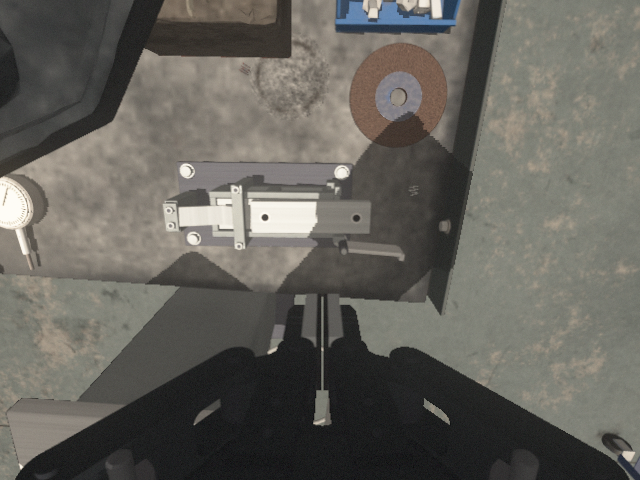

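```bash
python3 - <<'E'
from h import *
im=cv2.imread('pics/w1.png')[150:270,155:415]
im=cv2.convertScaleAbs(im,alpha=1.2,beta=10)
cv2.imwrite('pics/w1c.png',cv2.resize(im,(780,360),interpolation=cv2.INTER_CUBIC))
E
```

```text
(no output)
```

View pics/w1c.png

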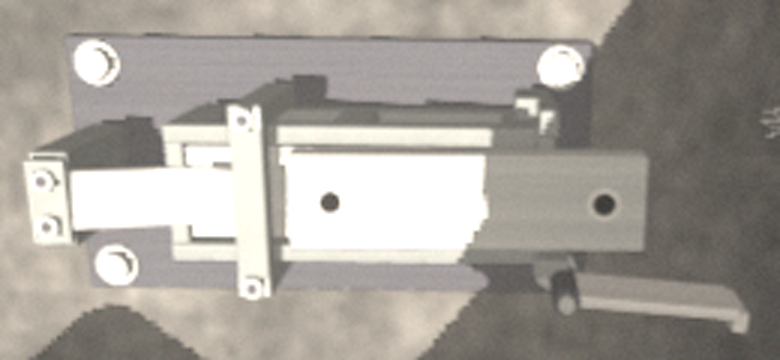

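```bash
cat >> h.py <<'E'
from scipy.spatial.transform import Rotation as Rot
def wT(s,c):
    T=np.eye(4);T[:3,:3]=Rot.from_euler('xyz',s['ee_rot']).as_matrix();T[:3,3]=s['eef_pos'];return T@c['tool_from_camera']
E
python3 - <<'E'
from h import *
c=load('w1');s=state();T=wT(s,c)
w=lambda u,v,z:pz(c,155+u/3,150+v/3,z,T)
P={}
for n,u,v,z in[('brT',263,108,.060),('brB',271,297,.060),('trT',649,153,.056),('trB',643,250,.056),('ldT',281,150,.056),('ldB',289,245,.056),('blkTL',25,160,.063),('blkTR',66,153,.063),('blkBL',30,241,.063),('pin',567,275,.059),('ctip',748,315,.059),('pTR',594,42,.006),('pTL',66,34,.006),('pBL',90,288,.006),('hole1',330,202,.056),('hole2',604,204,.056)]:
    P[n]=w(u,v,z); d=pd(c,155+u/3,150+v/3,T); print(n,P[n][:2].round(4),d.round(4))
E
```

```text
brT [ 0.4804 -0.1724] [ 0.4787 -0.1703  0.0497]
brB [ 0.4217 -0.1752] [ 0.4005 -0.163  -0.    ]
trT [ 0.4745 -0.288 ] [ 4.643e-01 -2.967e-01 -2.000e-04]
trB [ 0.4441 -0.2896] [ 4.284e-01 -2.986e-01 -3.000e-04]
ldT [ 0.4675 -0.1771] [ 0.4649 -0.1747  0.0437]
ldB [ 0.4378 -0.1798] [ 0.438  -0.18    0.0567]
blkTL [ 0.4605 -0.1026] [ 0.4598 -0.1013  0.0602]
blkTR [ 0.4635 -0.1149] [ 0.4617 -0.1118  0.0552]
blkBL [ 0.4355 -0.1025] [ 4.157e-01 -7.490e-02 -2.000e-04]
pin [ 0.4352 -0.2665] [ 0.4314 -0.2676  0.0466]
ctip [ 0.4261 -0.3245] [ 0.4066 -0.3402  0.0011]
pTR [ 0.5019 -0.2728] [ 5.014e-01 -2.734e-01  3.000e-04]
pTL [ 0.4918 -0.0942] [ 0.4913 -0.0925  0.0017]
pBL [ 0.4013 -0.0984] [ 0.399  -0.0959 -0.0005]
hole1 [ 0.4524 -0.1922] [ 0.4526 -0.1924  0.0569]
hole2 [ 0.4578 -0.2761] [ 0.4578 -0.276   0.0562]
```

send_rows --steps '[[1,[-1.5,8,-30],[0,0,-0.01]],[1,[0,0,-35],[0,0,0]],[1,[0,0,-35],[0,0,0]],[1,[0,0,-35],[0,0,0]],[1,[0,0,-25],[0,0,0]],[1,[0,0,0],[0,0,0]],[1,[0,0,0],[0,0,0]]]' --force 60

```text
clock: 1.78
eef_pos: [0.452, -0.2381, 0.2442]
ee_rot: [-2.191, 1.568, 2.581]
wrist_force: [0.3, 0.6, 0.4]
grip_width: 0.0005
```

```bash
python3 - <<'E'
from h import *
c=shot('wrist','w2');shot('side','side2'); print(state()['wrist_force'])
im=cv2.imread('pics/side2.png')[150:250,300:420]
cv2.imwrite('pics/side2c.png',cv2.resize(im,None,fx=6,fy=6,interpolation=cv2.INTER_CUBIC))
E
```

```text
[ 0.25074974  0.23646756 -0.16408152]
```

View pics/w2.png

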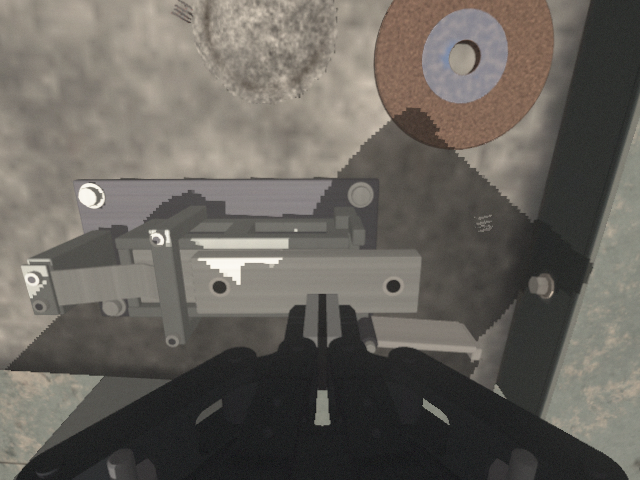

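View pics/side2c.png

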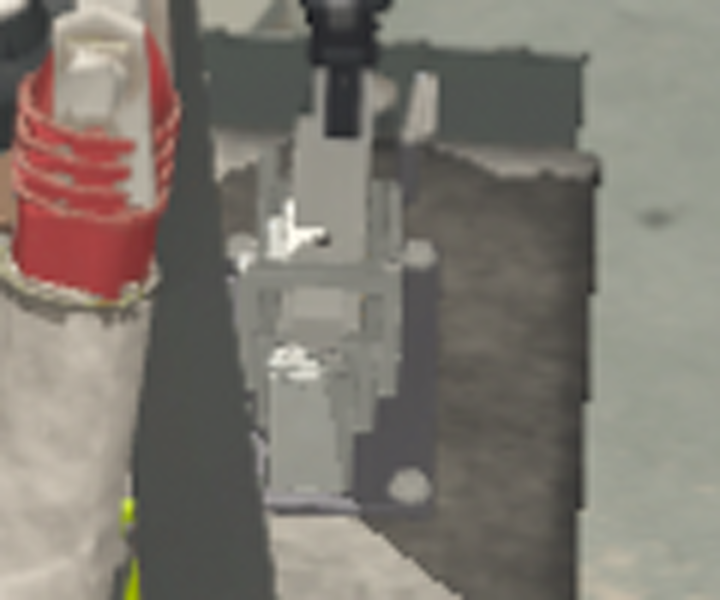

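```bash
python3 - <<'E'
from h import *
c=load('w2');s=state();T=wT(s,c)
print(s['eef_pos'],Rot.from_euler('xyz',s['ee_rot']).as_matrix().round(4))
for u,v,z in[(219,287,.056),(394,286,.056),(421,251,.056),(421,312,.056),(179,235,.06),(187,345,.06)]: print(pz(c,u,v,z,T).round(4),pd(c,u,v,T).round(4))
E
```

```text
[ 0.45247137 -0.23787247  0.24611354] [[ 0.0014  0.9982  0.0599]
 [-0.0011  0.0599 -0.9982]
 [-1.      0.0013  0.0012]]
[ 0.4547 -0.1876  0.056 ] [ 0.456  -0.1884  0.0588]
[ 0.4602 -0.2735  0.056 ] [ 0.4615 -0.2728  0.059 ]
[ 0.479  -0.2842  0.056 ] [ 0.4615 -0.3012  0.0021]
[ 0.4467 -0.2889  0.056 ] [ 0.4185 -0.3074  0.0025]
[ 0.4816 -0.1712  0.06  ] [ 0.4792 -0.1682  0.0523]
[ 0.4233 -0.1716  0.06  ] [ 0.3834 -0.1485  0.0022]
```

send_rows --steps '[[1,[2.5,5,0],[0,0,0]],[1,[0,0,-6],[0,0,0]],[1,[0,0,0],[0,0,0]]]'

```text
clock: 2.13
eef_pos: [0.455, -0.2317, 0.2391]
ee_rot: [0.836, 1.57, -0.674]
wrist_force: [-0.1, 0.0, 0.2]
grip_width: -0.0001
```

send_rows --steps '[[1,[0,0,0],[0,0,0]]]'

```text
clock: 2.22
eef_pos: [0.455, -0.2319, 0.2391]
ee_rot: [0.773, 1.57, -0.737]
wrist_force: [0.3, -0.6, -0.7]
grip_width: 0.0002
```

```bash
python3 - <<'E'
from h import *
for i in range(6):
    c=shot('wrist','w3'); s=state(); print(s['eef_pos'].round(4),s['joints'].round(4),s['wrist_force'].round(1))
E
```

```text
[ 0.455  -0.2319  0.239 ] [-6.0080e-01  5.7490e-01  1.9918e+00 -2.0000e-04  5.7450e-01  9.0900e-01] [-0.4 -0.   0.1]
[ 0.455 -0.232  0.239] [-6.0090e-01  5.7490e-01  1.9918e+00 -2.0000e-04  5.7450e-01  9.0900e-01] [-0.9 -0.6  0.3]
[ 0.455  -0.232   0.2389] [-6.0100e-01  5.7510e-01  1.9918e+00 -2.0000e-04  5.7450e-01  9.0900e-01] [-0.1  0.  -0.6]
[ 0.455  -0.2321  0.2389] [-6.0110e-01  5.7510e-01  1.9917e+00 -2.0000e-04  5.7440e-01  9.0900e-01] [-0.8  0.3 -0.3]
[ 0.4549 -0.2321  0.2388] [-6.0110e-01  5.7520e-01  1.9918e+00 -1.0000e-04  5.7440e-01  9.0900e-01] [-0.5 -0.2  0.7]
[ 0.4549 -0.2321  0.2388] [-6.0110e-01  5.7530e-01  1.9918e+00 -2.0000e-04  5.7430e-01  9.0900e-01] [-0.  -0.1 -0.7]
```

View pics/w3.png

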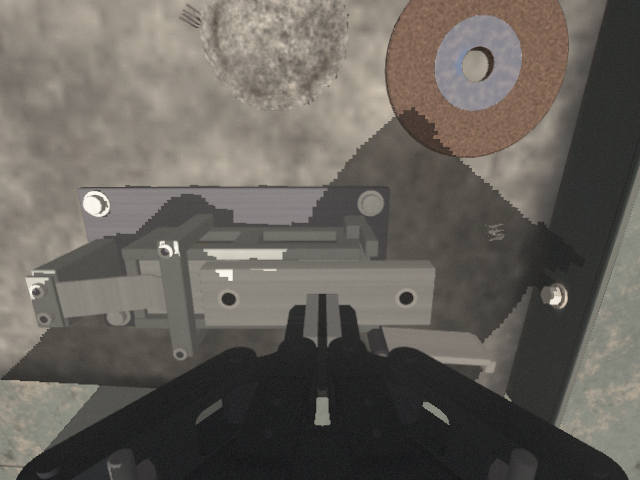

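```bash
python3 - <<'E'
from h import *
c=load('w3');s=state();T=wT(s,c)
for u,v,z in[(229,299,.056),(406,298,.056),(187,240,.06),(195,357,.06)]: print(pz(c,u,v,z,T).round(4))
print(proj(c,np.array([.0,0,0])+T[:3,3]-[0,0,.1],T), proj(c,s['eef_pos']-[0,0,.173],T))
E
```

```text
[ 0.4544 -0.1883  0.056 ]
[ 0.4598 -0.2721  0.056 ]
[ 0.484  -0.1715  0.06  ]
[ 0.4239 -0.172   0.06  ]
[321.61415669 130.06756999] [321.06065627 312.96733626]
```

send_rows --steps '[[1,[0,-1,-6],[0,0,0]],[1,[0,0,-3],[0,0,0]],[1,[0,0,-2],[0,0,0]],[1,[0,0,0],[0,0,0]]]'

```text
clock: 2.85
eef_pos: [0.455, -0.2332, 0.2274]
ee_rot: [-0.821, 1.571, -2.331]
wrist_force: [-1.0, -0.9, 5.1]
grip_width: 0.0002
```

send_rows --steps '[[1,[0,0,-2],[0,0,0]],[1,[0,0,-2],[0,0,0]],[1,[0,0,-2],[0,0,0]],[1,[0,0,0],[0,0,0]]]'

```text
clock: 3.18
eef_pos: [0.4549, -0.2332, 0.2219]
ee_rot: [0.52, 1.57, -0.99]
wrist_force: [-3.6, 0.1, 11.5]
grip_width: -0.0001
```

send_rows --steps '[[1,[0,0,-1],[0,0,0]],[1,[0,0,-1],[0,0,0]],[1,[0,0,0],[0,0,0]],[1,[0,0,0],[0,0,0]]]'

```text
clock: 3.52
eef_pos: [0.4548, -0.2331, 0.2213]
ee_rot: [0.741, 1.569, -0.769]
wrist_force: [-5.9, 1.4, 28.4]
grip_width: -0.0003
```

send_rows --steps '[[1,[-0.1,2,0],[0,0,0]],[1,[-0.1,2,0],[0,0,0]],[1,[-0.1,2,0],[0,0,0]],[1,[-0.1,2,0],[0,0,0]],[1,[0,0,0],[0,0,0]]]'

```text
clock: 3.93
eef_pos: [0.4548, -0.2258, 0.2213]
ee_rot: [0.738, 1.566, -0.772]
wrist_force: [-4.9, -6.1, 23.9]
grip_width: 0.0
```

```bash
python3 - <<'E'
from h import *
c=shot('wrist','w4');s=state();T=wT(s,c);print(s['eef_pos'],s['wrist_force'])
E
```

```text
[ 0.4548303  -0.22582396  0.22133391] [-4.43972117 -4.98021175 26.02505456]
```

View pics/w4.png

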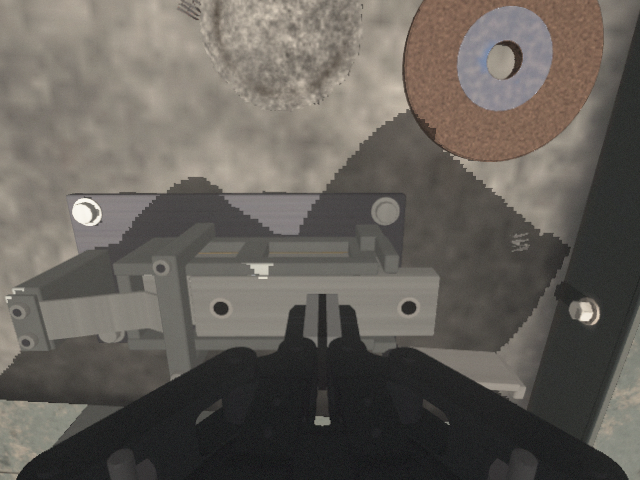

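send_rows --steps '[[1,[-0.2,2,0],[0,0,0]],[1,[-0.2,2,0],[0,0,0]],[1,[-0.2,2,0],[0,0,0]],[1,[-0.2,2,0],[0,0,0]],[1,[0,0,0],[0,0,0]]]'

```text
clock: 4.4
eef_pos: [0.4542, -0.2178, 0.2213]
ee_rot: [0.797, 1.566, -0.713]
wrist_force: [-2.8, -5.5, 24.7]
grip_width: -0.0002
```

```bash
python3 - <<'E'
from h import *
c=shot('wrist','w5');s=state();T=wT(s,c);print(s['eef_pos'],s['wrist_force'])
E
```

```text
[ 0.45420764 -0.21784385  0.22132174] [-2.75919996 -4.68131372 23.8078209 ]
```

View pics/w5.png

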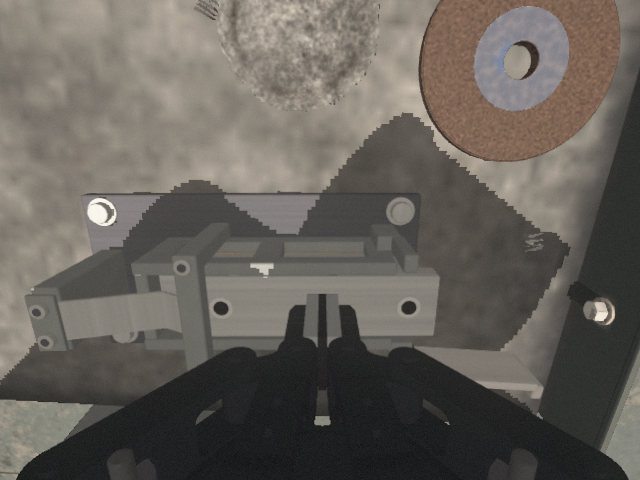

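send_rows --steps '[[1,[-0.2,2,-1],[0,0,0]],[1,[-0.2,2,0],[0,0,0]],[1,[-0.2,2,0],[0,0,0]],[1,[-0.2,2,0],[0,0,0]],[1,[0,0,0],[0,0,0]]]'

```text
clock: 4.87
eef_pos: [0.4535, -0.2103, 0.2212]
ee_rot: [0.791, 1.564, -0.719]
wrist_force: [-7.1, -9.0, 37.1]
grip_width: -0.0003
```

send_rows --steps '[[1,[-0.2,2,0],[0,0,0]],[1,[-0.2,2,0],[0,0,0]],[1,[-0.2,2,0],[0,0,0]],[1,[0,0,0],[0,0,0]]]'

```text
clock: 5.2
eef_pos: [0.453, -0.2044, 0.2212]
ee_rot: [0.814, 1.563, -0.696]
wrist_force: [-6.8, -10.4, 37.1]
grip_width: 0.0
```

```bash
python3 - <<'E'
from h import *
c=shot('wrist','w6');s=state();T=wT(s,c);print(s['eef_pos'],s['wrist_force'])
E
```

```text
[ 0.45307438 -0.20441685  0.22124673] [-5.69920678 -9.90130814 37.58167509]
```

View pics/w6.png

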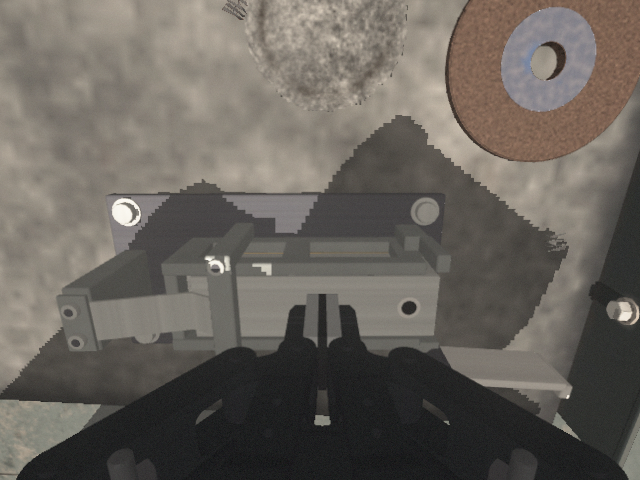

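send_rows --steps '[[1,[-0.1,1.5,0],[0,0,0]],[1,[-0.1,1.5,0],[0,0,0]],[1,[-0.1,1.5,0],[0,0,0]],[1,[0,0,0],[0,0,0]]]'

```text
clock: 5.58
eef_pos: [0.4528, -0.1999, 0.2212]
ee_rot: [0.82, 1.563, -0.69]
wrist_force: [-5.6, -10.5, 36.2]
grip_width: 0.0
```

send_rows --steps '[[1,[-0.1,1,0],[0,0,0]],[1,[0,1,0],[0,0,0]],[1,[0,0,0],[0,0,0]]]'

```text
clock: 5.83
eef_pos: [0.4527, -0.1982, 0.2212]
ee_rot: [0.794, 1.563, -0.715]
wrist_force: [-7.1, -13.5, 35.9]
grip_width: 0.0001
```

```bash
python3 - <<'E'
from h import *
c=shot('wrist','w7');s=state();T=wT(s,c);print(s['eef_pos'],s['wrist_force'])
E
```

```text
[ 0.4526582  -0.19819799  0.2212196 ] [ -8.06712804 -12.7744796   37.07944591]
```

View pics/w7.png

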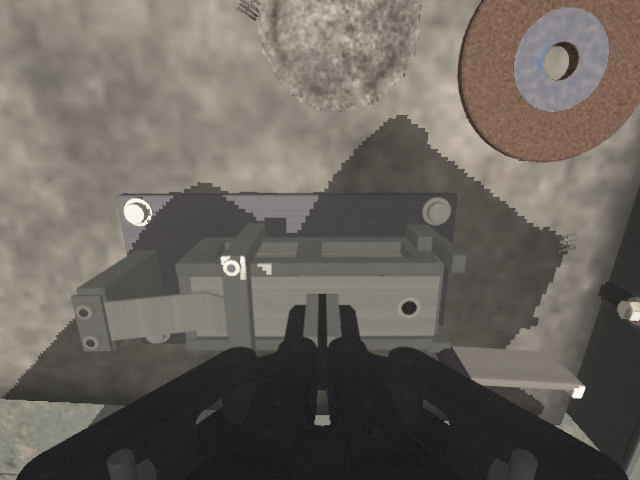

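send_rows --steps '[[1,[0,1,0],[0,0,0]],[1,[0,1,0],[0,0,0]],[1,[0,0,0],[0,0,0]]]'

```text
clock: 6.13
eef_pos: [0.4529, -0.1969, 0.2212]
ee_rot: [0.781, 1.561, -0.728]
wrist_force: [-7.4, -20.5, 33.7]
grip_width: -0.0001
```

```bash
python3 - <<'E'
from h import *
c=shot('wrist','w8');s=state();T=wT(s,c);print(s['eef_pos'],s['wrist_force'])
np.save('pics/T8.npy',T)
im=cv2.imread('pics/w8.png')[180:380,60:600]
im=cv2.convertScaleAbs(im,alpha=1.6,beta=10)
cv2.imwrite('pics/w8c.png',cv2.resize(im,None,fx=1.48,fy=1.48,interpolation=cv2.INTER_CUBIC))
E
```

```text
[ 0.45291324 -0.19689705  0.2212438 ] [ -7.6258367  -20.56638826  33.7419616 ]
```

View pics/w8c.png

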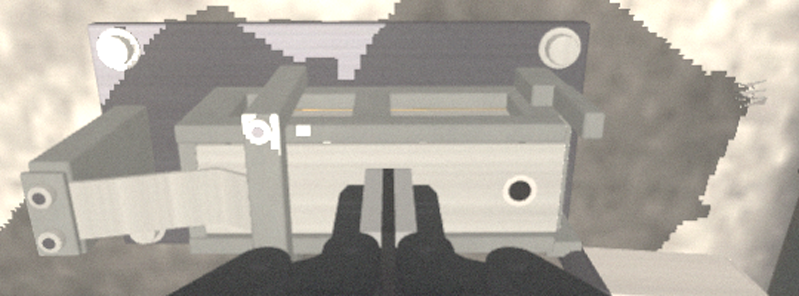

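```bash
python3 - <<'E'
from h import *
c=load('w8');T=np.load('pics/T8.npy')
w=lambda u,v,z:pz(c,60+u/1.48,180+v/1.48,z,T)
h=w(520,190,.048); a=w(593,22,.006); b=w(90,23,.006); 
t=w(561,143,.048)
br=w(287,245,.06); br2=w(285,150,.06)
ex=(b-a)[:2];print(np.linalg.norm(ex));ex/=np.linalg.norm(ex);print(ex)
xo=(a+b)[:2]/2@ex-.022
for n,p in(('hole',h),('trail',t),('br',br),('br2',br2)): print(n,p.round(4),p[:2]@ex-xo)
E
```

```text
0.178686220015091
[-0.06002114  0.99819711]
hole [ 0.4586 -0.2384  0.048 ] -0.03410985108409553
trail [ 0.4746 -0.2485  0.048 ] -0.045110739862252835
br [ 0.4434 -0.1699  0.06  ] 0.03518565658012546
br2 [ 0.4731 -0.1693  0.06  ] 0.03400014647688204
```

send_rows --steps '[[1,[0,0,-1],[0,0,0]],[1,[0,1,0],[0,0,0]],[1,[0,0,2],[0,0,0]],[1,[0,0,2],[0,0,0]],[1,[0,0,2],[0,0,0]],[1,[0,0,4],[0,0,0]],[1,[0,0,10],[0,0,0]],[1,[0,0,20],[0,0,0]],[1,[0,0,30],[0,0,0]],[1,[0,0,0],[0,0,0]]]'

```text
clock: 7.02
eef_pos: [0.4524, -0.1935, 0.2918]
ee_rot: [0.967, 1.566, -0.543]
wrist_force: [0.1, -0.2, -0.0]
grip_width: 0.0002
```

```bash
python3 - <<'E'
from h import *
c=shot('wrist','w9');s=state();T=wT(s,c);print(s['eef_pos'],s['wrist_force'])
np.save('pics/T9.npy',T)
im=cv2.imread('pics/w9.png')[150:350,60:600]
im=cv2.convertScaleAbs(im,alpha=1.5,beta=10)
cv2.imwrite('pics/w9c.png',cv2.resize(im,None,fx=1.48,fy=1.48,interpolation=cv2.INTER_CUBIC))
E
```

```text
[ 0.45207475 -0.1934153   0.28999489] [ 0.99728284  0.60910245 -0.68693978]
```

View pics/w9c.png

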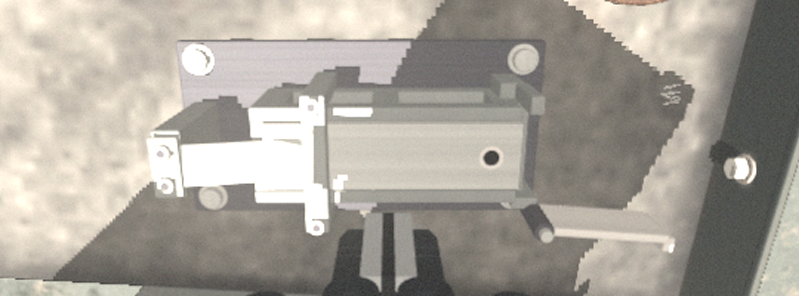

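```bash
python3 - <<'E'
from h import *
c=load('w9');T=np.load('pics/T9.npy')
w=lambda u,v,z:pz(c,60+u/1.48,150+v/1.48,z,T)
a=w(546,40,.006); b=w(178,40,.006)
ex=(b-a)[:2];print(np.linalg.norm(ex));ex/=np.linalg.norm(ex);print(ex);ey=np.array([-ex[1],ex[0]])
o=(a+b)[:2]/2-.022*ex+.045*ey
print('o',o)
for n,u,v,z in[('hole',491,157,.051),('trail',526,140,.051),('trailB',524,190,.051),('ctipout',676,249,.059),('ctipin',672,236,.059),('pin',546,236,.06),('brB',327,232,.06),('brT',320,100,.06)]:
    p=w(u,v,z);d=p[:2]-o;print(n,p.round(4),(d@ex).round(4),(d@ey).round(4),pd(c,60+u/1.48,150+v/1.48,T).round(3))
E
```

```text
0.17634099424844965
[-0.05919537  0.99824642]
o [ 0.45530464 -0.20401492]
hole [ 0.4588 -0.2376  0.051 ] -0.0338 -0.0015 [ 0.458 -0.238  0.049]
trail [ 0.4672 -0.2514  0.051 ] -0.048 -0.0091 [ 0.462 -0.257  0.032]
trailB [ 0.4447 -0.2536  0.051 ] -0.0489 0.0136 [ 0.435 -0.261  0.028]
ctipout [ 0.4243 -0.3208  0.059 ] -0.1148 0.0379 [ 0.392 -0.361 -0.002]
ctipin [ 0.4304 -0.3177  0.059 ] -0.112 0.0316 [ 0.429 -0.319  0.057]
pin [ 0.4279 -0.2632  0.06  ] -0.0574 0.0309 [ 0.43  -0.262  0.063]
brB [ 0.4244 -0.1703  0.06  ] 0.0355 0.0289 [ 0.423 -0.17   0.058]
brT [ 0.4815 -0.1661  0.06  ] 0.0363 -0.0284 [ 0.481 -0.166  0.059]
```

```bash
cat > wp.py <<'E'
from h import *
o=np.array([.4545,-.2065]);ex=np.array([-.0590,.9983]);ey=np.array([-.9983,-.0590])
def P(q,n,r=.040):
    m=np.array([-.058,.030])+r*np.array([-np.sin(q),-np.cos(q)])+n*np.array([-np.cos(q),np.sin(q)])
    return o+m[0]*ex+m[1]*ey
if __name__=='__main__':
    s=state();e=s['eef_pos'];print(e)
    p=P(1.6,.028);print('start',p,(p-e[:2])*1000)
    pr=p
    for q,n in[(1.6,.013)]+[(q,.013) for q in np.arange(1.5,-.01,-.1)]:
        p=P(q,n);print(round(q,2),p.round(4),((p-pr)*1000).round(1));pr=p
E
python3 wp.py
```

```text
[ 0.45207475 -0.1934153   0.28999489]
start [ 0.40117728 -0.30699038] [ -50.89747389 -113.57508624]
1.6 [ 0.4162 -0.3065] [15.   0.4]
1.5 [ 0.4203 -0.3075] [ 4.1 -1. ]
1.4 [ 0.4244 -0.3081] [ 4.2 -0.6]
1.3 [ 0.4286 -0.3082] [ 4.2 -0.1]
1.2 [ 0.4328 -0.308 ] [4.2 0.3]
1.1 [ 0.437  -0.3073] [4.1 0.7]
1.0 [ 0.441  -0.3062] [4.1 1.1]
0.9 [ 0.445  -0.3047] [3.9 1.5]
0.8 [ 0.4487 -0.3028] [3.8 1.9]
0.7 [ 0.4523 -0.3005] [3.5 2.3]
0.6 [ 0.4556 -0.2979] [3.3 2.6]
0.5 [ 0.4586 -0.295 ] [3.  2.9]
0.4 [ 0.4613 -0.2918] [2.7 3.2]
0.3 [ 0.4637 -0.2883] [2.4 3.5]
0.2 [ 0.4658 -0.2847] [2.  3.7]
0.1 [ 0.4674 -0.2808] [1.7 3.9]
-0.0 [ 0.4687 -0.2768] [1.3 4. ]
```

send_rows --steps '[[1,[-10,-23,0],[0,0,0]],[1,[-10,-23,0],[0,0,0]],[1,[-10,-23,0],[0,0,0]],[1,[-10,-23,0],[0,0,0]],[1,[-11,-22,0],[0,0,0]],[1,[0,0,-15],[0,0,0]],[1,[0,0,0],[0,0,0]],[1,[0,0,0],[0,0,0]]]'

```text
clock: 7.73
eef_pos: [0.4007, -0.3073, 0.2719]
ee_rot: [-2.415, 1.568, 2.358]
wrist_force: [0.1, 0.1, -0.8]
grip_width: -0.0003
```

```bash
python3 - <<'E'
from h import *
s=state();c=shot('wrist','w10');print(s['eef_pos'],s['joints'].round(3));np.save('pics/T10.npy',wT(s,c))
c=shot('top','top10')
im=cv2.imread('pics/top10.png')[215:290,345:475]
cv2.imwrite('pics/top10c.png',cv2.resize(im,None,fx=6,fy=6,interpolation=cv2.INTER_CUBIC))
E
```

```text
[ 0.40066725 -0.30729081  0.27188208] [-0.785  0.513  1.983 -0.     0.648  0.725]
```

View pics/w10.png

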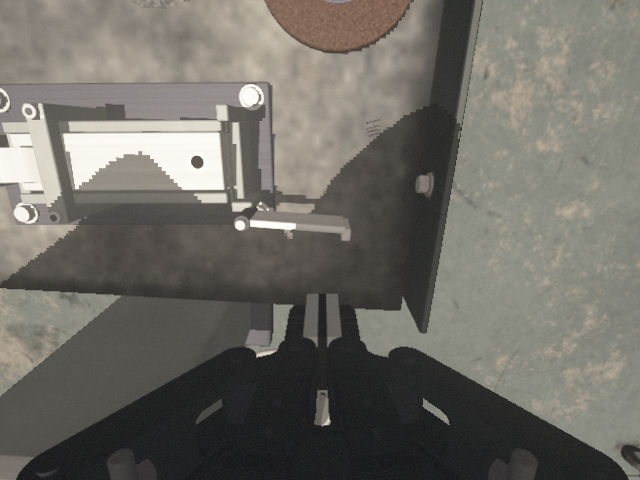

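View pics/top10c.png

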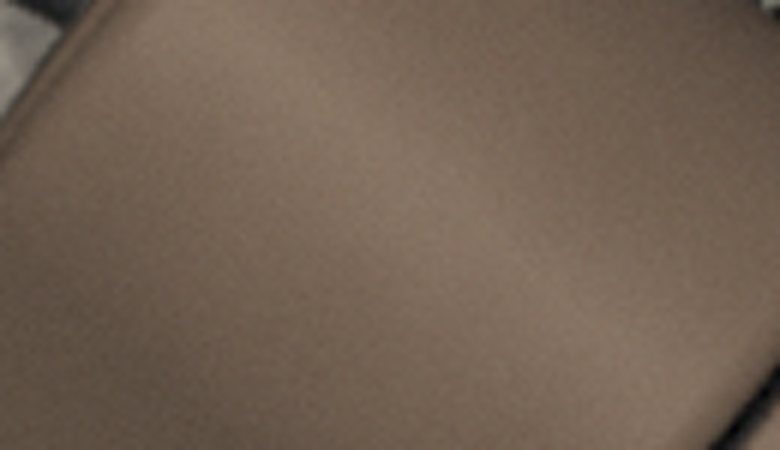

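```bash
python3 - <<'E'
from wp import *
c=load('w10');T=np.load('pics/T10.npy')
for n,u,v in[('pin',241,225),('edgeA',260,228),('edgeB',338,235),('flange',346,240),('in',348,218)]:
    p=pz(c,u,v,.059,T);d=p[:2]-o;print(n,p.round(4),(d@ex).round(4),(d@ey).round(4))
E
```

```text
pin [ 0.428  -0.2625  0.059 ] -0.0544 0.0297
edgeA [ 0.427  -0.2726  0.059 ] -0.0644 0.0314
edgeB [ 0.4256 -0.3144  0.059 ] -0.106 0.0353
flange [ 0.423  -0.3189  0.059 ] -0.1103 0.0381
in [ 0.4352 -0.319   0.059 ] -0.1111 0.0259
```

send_rows --steps '[[1,[0,2,-30],[0,0,0]],[1,[0,0,-27],[0,0,0]],[1,[0,0,0],[0,0,0]],[1,[0,0,0],[0,0,0]],[1,[6,0,0],[0,0,0]],[1,[4,0,0],[0,0,0]],[1,[0,0,0],[0,0,0]]]'

```text
clock: 8.42
eef_pos: [0.412, -0.3057, 0.2171]
ee_rot: [0.731, 1.568, -0.779]
wrist_force: [0.3, 0.1, -0.3]
grip_width: 0.0002
```

send_rows --steps '[[1,[4,0,0],[0,0,0]],[1,[4,0,0],[0,0,0.1]],[1,[4.2,-0.5,0],[0,0,0.1]],[1,[4.2,0,0],[0,0,0.1]],[1,[4.2,0.3,0],[0,0,0.1]],[1,[4.1,0.7,0],[0,0,0.1]],[1,[0,0,0],[0,0,0]]]'

```text
clock: 9.0
eef_pos: [0.4363, -0.3051, 0.2162]
ee_rot: [0.244, 1.569, -0.761]
wrist_force: [0.4, 0.1, -0.4]
grip_width: -0.0002
```

```bash
python3 - <<'E'
from h import *
s=state();c=shot('wrist','w11');print(s['eef_pos'],s['wrist_force'])
E
```

```text
[ 0.43628298 -0.30505773  0.21624971] [ 0.37232769  0.10098741 -0.39377705]
```

View pics/w11.png

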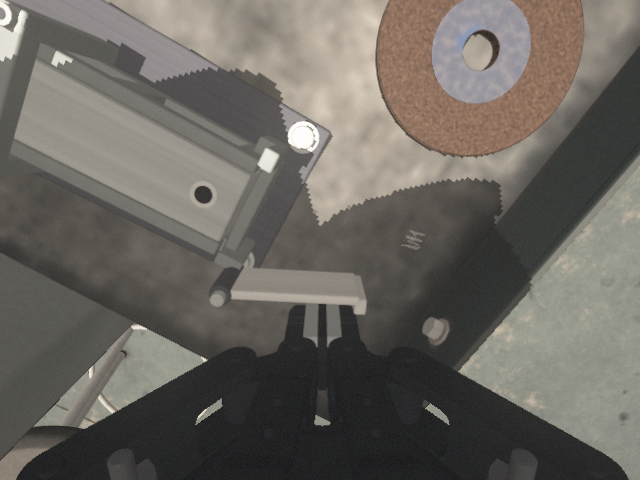

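send_rows --steps '[[1,[4.1,1.1,0],[0,0,0.1]],[1,[3.9,1.5,0],[0,0,0.1]],[1,[3.8,1.9,0],[0,0,0.1]],[1,[3.5,2.3,0],[0,0,0.1]],[1,[3.3,2.6,0],[0,0,0.1]],[1,[3,2.9,0],[0,0,0.1]],[1,[2.7,3.2,0],[0,0,0.1]],[1,[0,0,0],[0,0,0]]]'

```text
clock: 9.72
eef_pos: [0.4601, -0.2892, 0.216]
ee_rot: [-0.311, 1.57, -0.62]
wrist_force: [0.5, -0.9, -0.5]
grip_width: 0.0002
```

```bash
python3 - <<'E'
from h import *
s=state();c=shot('wrist','w12');print(s['eef_pos'],s['wrist_force'])
E
```

```text
[ 0.46010659 -0.28923654  0.21600655] [ 0.54905676 -0.89354647 -0.51660478]
```

View pics/w12.png

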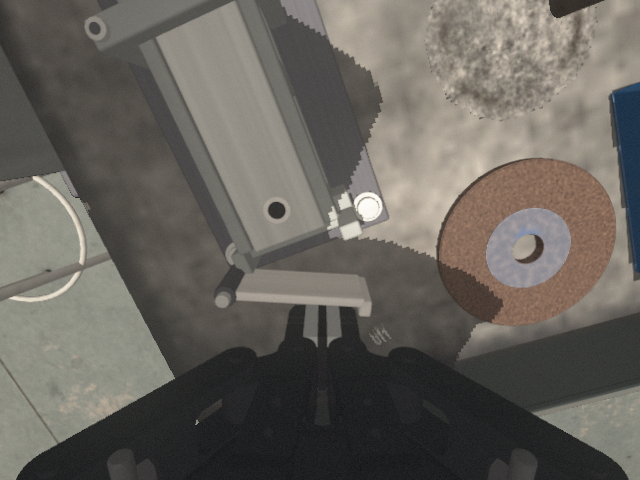

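Tracking well. About 0.4 rad remain.

send_rows --steps '[[1,[2.4,3.5,0],[0,0,0.1]],[1,[2,3.7,0],[0,0,0.1]],[1,[1.7,3.9,0],[0,0,0.1]],[1,[0,0,0],[0,0,0]]]'

```text
clock: 10.1
eef_pos: [0.466, -0.2782, 0.2159]
ee_rot: [-0.351, 1.571, -0.362]
wrist_force: [-0.7, -0.7, 0.1]
grip_width: -0.0
```

```bash
python3 - <<'E'
from h import *
s=state();c=shot('wrist','w13');print(s['eef_pos'],s['wrist_force'])
E
```

```text
[ 0.46600621 -0.27822302  0.21589983] [-0.73235429 -0.74214559  0.07035953]
```

View pics/w13.png

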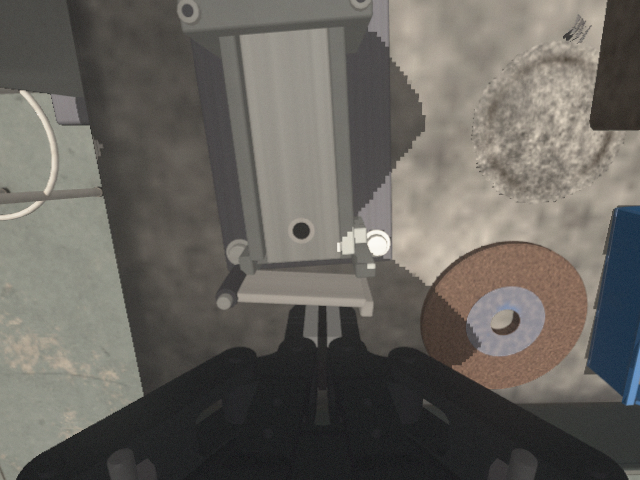

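send_rows --steps '[[1,[1,3,0],[0,0,0.05]],[1,[0,2,0],[0,0,0.03]],[1,[0,2,0],[0,0,0]],[1,[0,0,0],[0,0,0]]]'

```text
clock: 10.48
eef_pos: [0.4668, -0.2726, 0.2158]
ee_rot: [-1.232, 1.568, -1.168]
wrist_force: [-2.5, -9.5, -2.7]
grip_width: -0.0
```

send_rows --steps '[[1,[0,1,0],[0,0,0]],[1,[0,0,0],[0,0,0]]]'

```text
clock: 10.65
eef_pos: [0.4668, -0.2723, 0.2159]
ee_rot: [-1.189, 1.567, -1.125]
wrist_force: [-5.1, -15.6, -2.8]
grip_width: 0.0001
```

```bash
python3 - <<'E'
from h import *
s=state();c=shot('wrist','w14');print(s['eef_pos'],s['wrist_force'])
E
```

```text
[ 0.46677161 -0.2722684   0.21588471] [ -5.13294992 -15.63689315  -2.83714215]
```

View pics/w14.png

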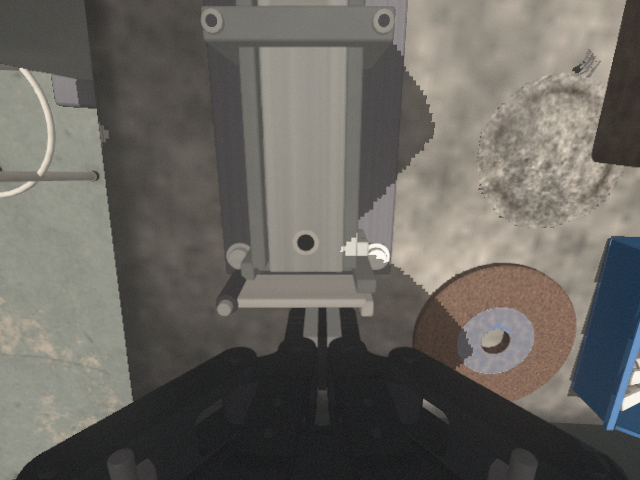

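Shut: the catch sits parallel to the front across the channel and has touched its stop. I back off and raise the arm.

send_rows --steps '[[1,[0,-4,0],[0,0,0]],[1,[0,-6,0],[0,0,0]],[1,[0,-8,0],[0,0,0]],[1,[0,0,30],[0,0,0]],[1,[0,0,35],[0,0,0]],[1,[0,0,35],[0,0,0]],[1,[0,0,35],[0,0,0]],[1,[0,0,0],[0,0,0]],[1,[0,0,0],[0,0,0]],[1,[0,0,0],[0,0,0]]]'

```text
clock: 11.53
eef_pos: [0.4668, -0.2886, 0.3504]
ee_rot: [2.032, 1.57, 2.1]
wrist_force: [0.3, -0.1, -0.6]
grip_width: 0.0003
```

```bash
python3 - <<'E'
from h import *
s=state();c=shot('wrist','w15');print(s['eef_pos'],s['wrist_force']);np.save('pics/T15.npy',wT(s,c))
im=cv2.imread('pics/w15.png')[60:310,170:470]
im=cv2.convertScaleAbs(im,alpha=1.4,beta=10)
cv2.imwrite('pics/w15c.png',cv2.resize(im,None,fx=2.4,fy=2.4,interpolation=cv2.INTER_CUBIC))
E
```

```text
[ 0.46676156 -0.28855754  0.35036556] [ 0.3338553  -0.07808847 -0.63446626]
```

View pics/w15c.png

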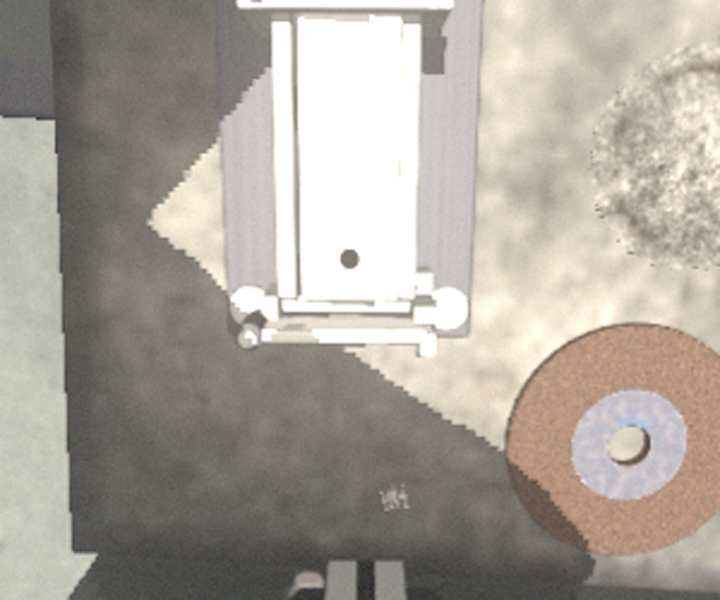

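```bash
python3 - <<'E'
from wp import *
c=load('w15');T=np.load('pics/T15.npy')
for n,u,v,z in[('hole',349,259,.051),('pin',248,335,.059),('catchA',262,331,.059),('catchB',415,331,.059),('outA',262,344,.059),('outB',415,344,.059),('screwL',250,303,.01),('screwR',450,309,.01)]:
    p=pz(c,170+u/2.4,60+v/2.4,z,T);d=p[:2]-o;print(n,p.round(4),(d@ex).round(4),(d@ey).round(4))
E
```

```text
hole [ 0.4589 -0.2385  0.051 ] -0.0322 -0.0026
pin [ 0.4293 -0.2629  0.059 ] -0.0548 0.0285
catchA [ 0.4336 -0.2613  0.059 ] -0.0535 0.0241
catchB [ 0.4807 -0.2582  0.059 ] -0.0531 -0.0231
outA [ 0.4337 -0.2654  0.059 ] -0.0576 0.0243
outB [ 0.4811 -0.2622  0.059 ] -0.0572 -0.0233
screwL [ 0.4235 -0.2607  0.01  ] -0.0523 0.0341
screwR [ 0.4963 -0.258   0.01  ] -0.0539 -0.0387
```

```bash
python3 -c "
from station import robot
print(robot.hand_in())"
```

```text
the job is handed in; nothing more can be done
None
```

The blank is loaded and the end catch is shut. I handed the job in at about 11.6 s of the 58 s allowed; `hand_in` reports no verdict.

- **Pressing and sliding:** I pressed the blank down at mid-length with closed fingertips, at 25–37 N. I slid it about 35 mm under the bridge and leaf until the push force rose to about 20 N at the back stop. Then I let it rise.
- **Closing the catch:** I swung the catch shut along its outer face until it met its stop at about 16 N. Then I backed off and raised the arm clear.

**Last checks:**
- **Blank position:** its origin measured between 6.6 and 10 mm along the magazine depending on the reference, against 7 mm when fully home and 4 mm needed. The camera is only good to about 2 mm, so the scatter is measurement error.
- **Catch angle:** about 0.01 rad from square, against the 0.1 rad limit.
- **Contact:** the wrist force is back to about zero, so the arm is touching nothing.
- **Not measured:** I did not measure the leaf's lift or the blank's height. I only saw in the pictures that the blank lies under the bridge and leaf.
- **Other things on the bench:** I sent the arm near none of them, but I did not measure them again afterwards.

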